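# Latch the slide reader's sprung stage and start the read

### The arm

A 7-joint arm with a two-finger parallel gripper is mounted at the origin on the work surface. World frame = base frame: x ahead of the robot, y to its left, z up, the work surface at z = 0. Lengths are in m, angles in rad, forces in N, time in s.
With the tool pointing down it reaches from about 0.425 to 1.025 m from the base axis. Payload 9.4 kg.
Tool frame: the origin (TCP) lies midway between the tips of the shut fingers; the grasp point (between the pads) lies 19 mm behind it (manip.grip_depth is the distance from the TCP to the grasp point, in m); z points along the fingers, y is the line along which they close (so a half turn about z gives the same grasp; the last joint's range is limited). The gripper opens to 93 mm and grips with 3 to 60 N. Pads are 15 mm wide; open, the fingers measure 128 mm over their backs; the gripper's body (75 mm by 188 mm) begins 65 mm behind the grasp point.
Start: joints at [-1.298, 0.599, -0.003, 1.599, 0.002, 0.943, -0.08], TCP at [0.248, 0.681, 0.219] pointing down, gripper open.
Joint ranges: [-2.57, 2.57], [-0.35, 1.97], [-1.29, 1.29], [0.11, 2.56], [-1.05, 4.19], [0.11, 1.86], [-2.63, 2.63]. Speed limits (rad/s): [2.22, 2.22, 3.01, 3.01, 3.14, 3.14, 3.14].

### API

Orientations are given as a unit quaternion [w, x, y, z].
In Python, from bench import manip gives the robot as it stands. Calls block until the motion is done:
- manip.reach(position, orientation): joint-space move of the TCP to a pose.
- manip.servo_line(position, feed=0.15, orientation=None, stop_force=None): straight line of the TCP; orientation=None keeps the orientation; feed is the mean speed in m/s. With stop_force (N) it stops when the force on the tool has changed by that much, and returns True; else False.
- manip.move_j(angles): joint-space move.
- manip.gripper_to(opening, newtons=None): opening from 0.0 (shut) to 1.0 (fully open); newtons is the grip in N (None keeps the last); returns when the fingers have stopped.
- manip.wait(seconds).
- manip.ik(position, orientation): joint angles nearest the present ones, or None.
- manip.get_obs(): the state.
- manip.get_image(name): name is "scene" or "side" or "wrist"; returns the picture (384x512x3 uint8, blue, green, red); there is no depth.
- manip.camera_params(name): a dict with "K" (3x3 intrinsics, pixels), "pose" (4x4, takes a point from camera to world coordinates). Camera axes: x right, y down, z forward; pixel columns grow to the right and rows downward; lengths in m; the calibration is good to about 2 mm. A picture is of the moment at which its call begins: read the wrist's pose just before it. camera_params takes no time and is no camera call; for the wrist camera it gives the pose at the moment of the call.
A pose or a line that the arm cannot do raises manip.IKError and nothing moves.
- manip.finish_job(): hands the job in; it is judged then, once.
Trained networks look in the newest picture that a camera, given by its name, has taken for a name from the list of things; names that differ only in an ending like _2 or _b are one class to them, and where a whole thing is asked for, a point or a joint stands for the part that bears it (a point fixed in the world has none). Each returns a list of dicts, best first, with "confidence" (0 to 1); they miss things now and then, are a little off and sometimes report something else, mostly with a low value. They report only what shows in the picture. A call takes as long as a camera call. They do not tell look-alikes from the thing itself.
- manip.find_in(camera, thing): "centre" ([column, row] in pixels, amid what is visible of it).
- manip.silhouettes(camera, thing): "mask" (384x512 bool, what is visible of it) and "centre" ([column, row] in pixels, amid what is visible of it).
- manip.place_of(camera, thing): "centre" ([column, row] in pixels: a listed point, or the origin of a listed thing).
The state is a dict: "clock": time; "joints": joint angles; "qvel": joint speeds; "effort": joint torques, N m; "position": TCP position; "ee_rot": TCP orientation; "wrist_force": force on the tool from outside, world axes, zero at the start; "moment": the same for the moment, N m; "gripper_width": opening from 0.0 (shut) to 1.0 (fully open); "grip_force": force on a finger pad.
Only numpy, scipy, OpenCV 4.12 (cv2) and the standard library are available. Lean on these libraries where they do the work, as an engineer would, in place of code of your own. Each camera call takes 0.05 s, during which the arm holds its last target. There are 200 camera calls.

### The job

Load the slide reader: with the fingertips push the yellow tab of its sprung stage as far in as it goes and let go, so that the stage springs back a little and latches on its stop pin, with the slide holder under the amber window. Only once it is latched, press the green read button fully down and let it come up again. Pick nothing up: the white slide holder just rides along in its pocket, and the other things on the bench stay where they stand.

Things in the scene. Friction and masses are not known exactly. Their poses are not given: they have to be found in the camera images.
- reader: slide reader, fixed on the bench. Origin on the bench (z = 0) under the start place of the push tab; x axis (yaw) = direction in which the stage is pushed in, y left, z up. In this frame, mm: grey-blue base plate x -50 to 255, y -95 to 95, 12 high; light housing x 110 to 255, y -95 to 95, top at 90. The stage runs along y = 0.
- stage (a joint): travel of the sprung stage, m: 0 = out, held there by a spring at the start; grows as it is pushed in along the reader's +x; 0.105 = hard stop. Resists with about 3 N at 0, 7 N at the stop, plus damping 20 N s/m. Let go beyond 0.085 it returns and rests on the pin, latched, at about 0.080; let go earlier it returns to 0. Pushing cannot unlatch it.
- tab_face (a point): centre of the face to push on the yellow tab (side away from the housing). Tab: upright, 64 mm wide, 12 thick, from 24 to 64 mm above the bench; this point is 46 mm above the bench, moves with the stage, and starts at x = -12 mm, y = 0 of the reader. Before it are 38 mm of base plate (12 mm high), then open bench.
- stop_pin (a joint): sprung brass stop pin at the stage's left edge, m: 0 = fully in (at rest, also when latched); grows to about 0.007 while the stage's tooth passes. Works by itself. Its aluminium block: x 59 to 93, y 68 to 94 mm in the reader's frame, top at 40 mm.
- port (a point): centre of the amber window in the housing's roof, 84 mm above the bench, fixed to the reader at x = 148 mm, y = 0. The holder's centre lies below it when the stage is latched.
- holder_center (a point): centre of the white slide holder (64 x 84 x 10 mm, two glass slides on top), loose in a shallow pocket of the stage, 29 mm above the bench; starts at about x = 68 mm in the reader's frame
- read_button (a joint): green round read button, m: 0 = up, 0.006 = fully down; sprung, about 5 N when fully down, comes up by itself
- read_button_top (a point): centre of the top of the green button, 36 mm across, 52 mm above the bench when up, pressed straight down; on a pod (x -18 to 58, y -180 to -95 mm in the reader's frame, 30 high) at x = 20, y = -142 mm
- buffer_bottle: clear reagent bottle with yellow cap, 62 mm across, 125 mm tall, standing left of the reader's housing; origin at the centre of its underside; leave it alone
- wash_bottle: white bottle with red label and black cap, 58 mm across, 135 mm tall, standing right of the reader's housing; origin at the centre of its underside; leave it alone
- tip_box: green pipette tip box, 120 x 80 x 52 mm, standing left of the push tab; origin at the centre of its underside; leave it alone
- vial: small amber vial with blue cap, 26 mm across, 45 mm tall, standing between the button pod and the wash bottle; origin at the centre of its underside; leave it alone
- lid_tub: clear tub with blue lid, 160 x 120 x 82 mm, far right on the bench; origin at the centre of its underside; leave it alone
- ethanol_bottle: white bottle with blue cap, 68 mm across, 140 mm tall, far right on the bench; origin at the centre of its underside; leave it alone
- tube_rack: orange tube rack, 190 x 70 x 48 mm, far left on the bench; origin at the centre of its underside; leave it alone
There are look-alikes about, which are no part of the job. Of the things that look like the part that bears holder_center, the middle-sized one is meant.

How it is judged:
On the way, in this order (a step that is already met when the one before it is completed fails the run):
1. the stage is pushed in past the stop pin (value of joint stage above 0.088 m), for 0.05 s.
2. the stage is let go and rests latched on the stop pin (value of joint stage between 0.076 and 0.086 m and value of joint stop_pin below 0.003 m and velocity of joint stage between -0.01 and 0.01 m/s and contact force between the fingers and anything else below 0.2 N), for 0.2 s.
3. the read button is pressed fully down (value of joint read_button above 0.0045 m and value of joint stage between 0.076 and 0.086 m and value of joint stop_pin below 0.003 m), for 0.05 s.
At the end, for the whole second after the job is handed in: the stage is at rest latched on the stop pin (travel 76 to 86 mm, pin fully in to 3 mm), the read button is up again, and the slide holder lies flat in its pocket within 8 mm of the centre of the amber window (value of joint stage between 0.076 and 0.086 m and value of joint stop_pin below 0.003 m and velocity of joint stage between -0.01 and 0.01 m/s and value of joint read_button below 0.0015 m and horizontal distance between holder_center and port below 0.008 m and z of holder_center in the frame of reader below 0.033 m and angle between holder_center's own z axis and vertical below 0.1 rad); the robot touches nothing.
It fails at once if the read button is pressed while the stage is not latched (value of joint read_button above 0.003 m and value of joint stage below 0.076 m).
It fails at once if the slide holder is lifted out of its pocket (z of holder_center in the frame of reader above 0.037 m or angle between holder_center's own z axis and vertical above 0.2 rad).
It fails at once if another thing on the bench is displaced by more than 20 mm, lifted or tipped (distance of any of buffer_bottle, wash_bottle, tip_box, vial, lid_tub, ethanol_bottle, tube_rack from where it was at the start of the episode above 0.02 m or angle between any of buffer_bottle, wash_bottle, tip_box, vial, lid_tub, ethanol_bottle, tube_rack's own z axis and vertical above 0.3 rad).
It also fails if it takes over 48 s, if anything falls off the work surface, if the arm or the gripper's body presses on something with over 40 N, if the wrist force passes 120 N, or if a joint passes its speed limit or range.

## Working session

There is one attempt and no reset: what is moved stays moved. The work goes in short steps, each a Python script; the robot and the scene stay as the last script left them, time stands still between calls to the robot, and variables do not carry over. Pictures are saved under pics/ and viewed, at most 10 in all, crops included, and the job is handed in when it is done.

```bash
mkdir -p pics; cat > h.py <<'E'
import numpy as np, cv2
from bench import manip
def ray(cam,px):
    p=manip.camera_params(cam);K=np.array(p["K"]);T=np.array(p["pose"])
    d=T[:3,:3]@np.linalg.inv(K)@np.array([px[0],px[1],1.]);return T[:3,3],d
def at_z(cam,px,z):
    o,d=ray(cam,px);return o+d*(z-o[2])/d[2]
E
python3 - <<'E'
from h import *
ims=[]
for c in("scene","side"):
    im=manip.get_image(c);cv2.imwrite(f"pics/{c}0.png",im)
    print(c,np.round(manip.camera_params(c)["pose"],3).tolist())
    for t,z in(("tab_face",.046),("port",.084),("holder_center",.029),("read_button_top",.052),("reader",0),("vial",0),("tip_box",0),("wash_bottle",0),("buffer_bottle",0)):
        for r in manip.place_of(c,t)[:4]:
            print(t,round(r["confidence"],2),np.round(r["centre"]),np.round(at_z(c,r["centre"],z),3))
E
```

```text
scene [[0.623, 0.614, -0.485, 1.269], [0.782, -0.495, 0.378, -0.545], [-0.008, -0.615, -0.789, 1.216], [0.0, 0.0, 0.0, 1.0]]
tab_face 0.95 [222. 213.] [ 0.529 -0.107  0.046]
tab_face 0.17 [358. 128.] [0.531 0.497 0.046]
port 0.59 [267. 226.] [ 0.674 -0.046  0.084]
port 0.18 [242. 280.] [ 0.769 -0.212  0.084]
holder_center 0.87 [244. 223.] [ 0.594 -0.071  0.029]
holder_center 0.73 [203. 179.] [ 0.364 -0.069  0.029]
holder_center 0.6 [223. 266.] [ 0.677 -0.212  0.029]
read_button_top 0.53 [206. 247.] [ 0.604 -0.22   0.052]
reader 0.93 [228. 223.] [ 0.543 -0.1    0.   ]
vial 0.43 [223. 268.] [ 0.666 -0.207  0.   ]
tip_box 0.72 [266. 186.] [0.5   0.092 0.   ]
tip_box 0.17 [362. 130.] [0.517 0.54  0.   ]
wash_bottle 0.81 [241. 282.] [ 0.736 -0.193  0.   ]
buffer_bottle 0.81 [291. 206.] [0.617 0.101 0.   ]
side [[0.957, -0.195, 0.213, 0.197], [-0.289, -0.671, 0.683, -1.207], [0.01, -0.716, -0.698, 1.359], [0.0, 0.0, 0.0, 1.0]]
tab_face 0.93 [250. 230.] [ 0.531 -0.104  0.046]
port 0.86 [281. 202.] [ 0.669 -0.037  0.084]
holder_center 0.82 [198. 239.] [ 0.345 -0.075  0.029]
holder_center 0.68 [298. 250.] [ 0.667 -0.224  0.029]
holder_center 0.65 [266. 226.] [ 0.596 -0.087  0.029]
read_button_top 0.57 [285. 249.] [ 0.618 -0.223  0.052]
read_button_top 0.35 [304. 315.] [ 0.59  -0.484  0.052]
reader 0.94 [250. 237.] [ 0.531 -0.096  0.   ]
vial 0.44 [297. 251.] [ 0.675 -0.203 -0.   ]
tip_box 0.62 [284. 248.] [ 0.632 -0.179  0.   ]
tip_box 0.57 [230. 204.] [0.507 0.09  0.   ]
tip_box 0.38 [282. 204.] [0.7   0.031 0.   ]
wash_bottle 0.67 [315. 247.] [ 0.744 -0.205  0.   ]
wash_bottle 0.24 [228. 201.] [0.501 0.108 0.   ]
buffer_bottle 0.77 [262. 195.] [0.637 0.101 0.   ]
```

```bash
python3 - <<'E'
import cv2
im=cv2.imread("pics/scene0.png");cv2.imwrite("pics/scene_c.png",cv2.resize(im[120:330,120:400],(800,600),interpolation=cv2.INTER_CUBIC))
im=cv2.imread("pics/side0.png");cv2.imwrite("pics/side_c.png",cv2.resize(im[150:330,150:390],(800,600),interpolation=cv2.INTER_CUBIC))
E
```

```text
(no output)
```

View pics/scene_c.png

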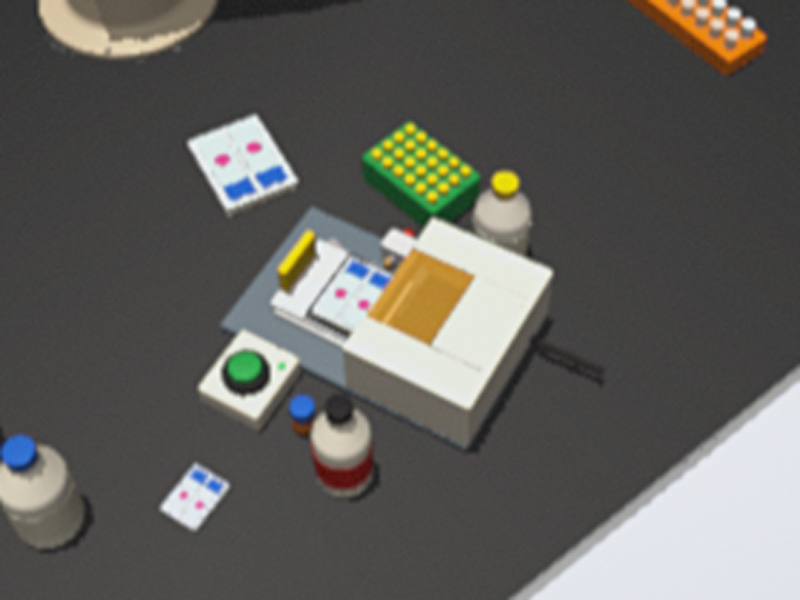

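View pics/side_c.png

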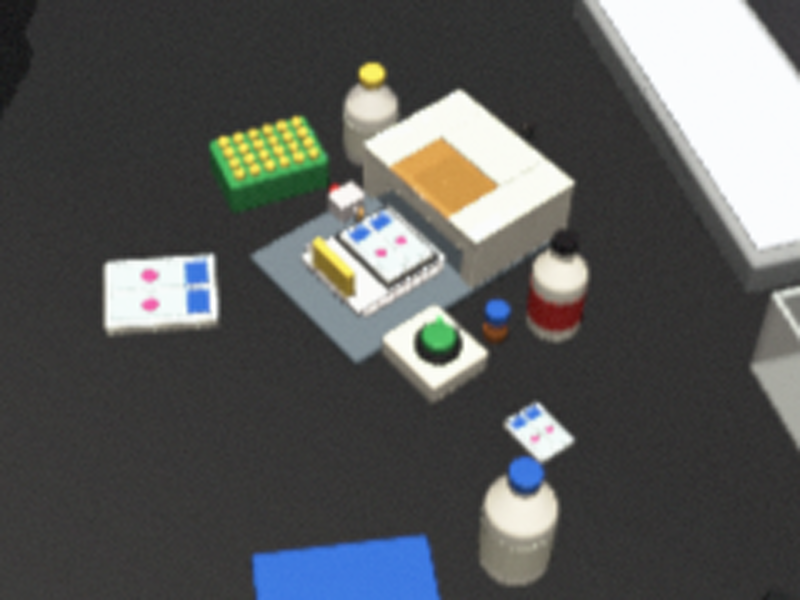

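The holder look-alikes in the scene crop are a large one lying on the bench at (240,165), the one seated in the stage at (350,300), and a small one at (195,497). The middle-sized one is in the reader's stage, so it is the one meant, and both enlarged crops confirm this. Next I'll fit the reader's pose.

```bash
cat >> h.py <<'E'
from scipy.spatial.transform import Rotation as Rn
def fit(obs):
    """obs: (cam, pixel, reader-frame point, weight) -> x,y,yaw"""
    from scipy.optimize import least_squares
    cams={c:(np.array(manip.camera_params(c)["K"]),np.linalg.inv(manip.camera_params(c)["pose"])) for c in {o[0] for o in obs}}
    def res(p):
        c,s=np.cos(p[2]),np.sin(p[2]);out=[]
        for cam,px,q,w in obs:
            K,T=cams[cam];P=np.array([p[0]+c*q[0]-s*q[1],p[1]+s*q[0]+c*q[1],q[2],1])
            u=K@(T@P)[:3];out+=list(w*(u[:2]/u[2]-px))
        return out
    r=least_squares(res,[.54,-.1,.42],loss="soft_l1");return r.x,np.array(res(r.x)).reshape(-1,2)
def down(yaw,flip=False):  # tool down, tool y along reader y (or opposite)
    R=Rn.from_euler("z",yaw+np.pi*flip)*Rn.from_euler("x",np.pi)
    q=R.as_quat();return np.array([q[3],*q[:3]])
def W(p,q):
    c,s=np.cos(p[2]),np.sin(p[2]);return np.array([p[0]+c*q[0]-s*q[1],p[1]+s*q[0]+c*q[1],q[2]])
E
python3 - <<'E'
from h import *
Q=[(.11,.095,.09),(.255,.095,.09),(.255,-.095,.09),(.11,-.095,.09),(-.05,.095,.012),(-.05,-.095,.012)]
sc=[(432,218),(552,270),(470,402),(346,345),(313,208),(222,325)]
sd=[(365,143),(458,90),(573,183),(475,238),(252,256),(358,360)]
obs=[("scene",np.array(a)*.35+120,q,1) for a,q in zip(sc,Q)]+[("side",np.array(a)*.3+150,q,1) for a,q in zip(sd,Q)]
T=(-.012,0,.046);B=(.02,-.142,.052)
obs+=[("scene",(222,213),T,1),("side",(250,230),T,1),("scene",(206,247),B,1),("side",(285,249),B,1)]
p,r=fit(obs);print(p,np.degrees(p[2]));print(np.round(r,1).tolist())
np.save("p.npy",p)
for f in(0,1):
    for q in((-.09,0,.2),(-.07,0,.036),(.09,0,.036),(.02,-.142,.045)):
        j=manip.ik(W(p,q),down(p[2],f));print(f,None if j is None else np.round(j,2))
E
```

```text
[ 0.53552616 -0.09817509  0.38807555] 22.235091427032934
[[0.5, 0.0], [1.3, 0.3], [1.0, 2.9], [-0.7, 1.4], [-0.8, -0.3], [-0.8, 0.7], [-1.1, -0.4], [-0.0, -0.7], [0.2, -1.2], [0.2, 0.6], [-1.0, -0.4], [-0.2, 0.4], [0.7, -1.9], [-1.3, 0.7], [0.3, 1.4], [-3.2, 0.5]]
0 [-0.55  0.51  1.05  2.22 -0.66  0.76 -0.23]
0 [ 0.02  0.64  0.17  2.29 -0.44  0.24 -0.59]
0 [-0.26  0.76  0.43  1.99 -0.62  0.52 -0.57]
0 [ 0.02  0.76  0.38  1.92 -0.51  0.56 -0.44]
1 [ 0.1   0.33  0.09  2.19 -0.05  0.63  2.18]
1 [ 0.29  0.64 -0.22  2.27  0.48  0.28  1.61]
1 [ 0.17  0.72 -0.24  1.96  0.33  0.5   1.65]
1 [ 0.44  0.73 -0.27  1.89  0.34  0.56  1.9 ]
```

```bash
python3 - <<'E'
from h import *
p=np.load("p.npy");o=down(p[2])
manip.gripper_to(0.0)
manip.reach(W(p,(-.06,0,.22)),o)
im=manip.get_image("wrist");cv2.imwrite("pics/w1.png",im)
obs=[]
for t,q in(("tab_face",(-.012,0,.046)),("read_button_top",(.02,-.142,.052)),("port",(.148,0,.084))):
    for r in manip.place_of("wrist",t)[:2]: 
        w=at_z("wrist",r["centre"],q[2])-W(p,(0,0,0));c,s=np.cos(p[2]),np.sin(p[2])
        print(t,round(r["confidence"],2),np.round(r["centre"]),"reader frame",np.round([c*w[0]+s*w[1],-s*w[0]+c*w[1]],4))
s=manip.get_obs();print(s["clock"],s["position"],W(p,(-.06,0,.22)),np.round(s["joints"],2))
E
```

```text
tab_face 0.59 [253. 134.] reader frame [-0.0122 -0.0012]
read_button_top 0.62 [389. 109.] reader frame [ 0.0148 -0.1491]
read_button_top 0.22 [249. 122.] reader frame [0.0009 0.0029]
5.5833 [ 0.48012618 -0.12060363  0.21993354] [ 0.47998782 -0.12087955  0.22      ] [-0.55  0.48  1.    2.15 -0.57  0.8  -0.37]
```

View pics/w1.png

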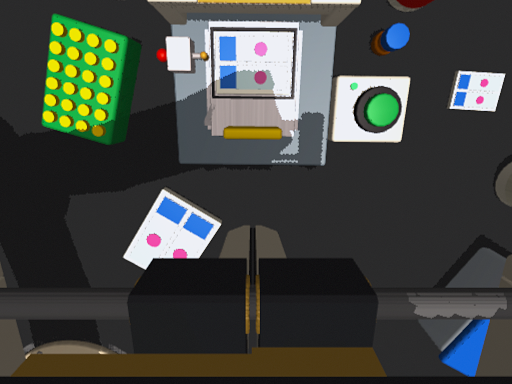

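The wrist view shows the tab at (253,133), straight ahead of the shut fingers. The button is at (381,110) and the path is clear, so I'll push now.

```bash
python3 - <<'E'
from h import *
p=np.load("p.npy");c,s=np.cos(p[2]),np.sin(p[2])
def rd(m):
    o=manip.get_obs();w=o["position"]-W(p,(0,0,0));f=np.array(o["wrist_force"])
    print(m,round(o["clock"],2),"reader",np.round([c*w[0]+s*w[1],-s*w[0]+c*w[1],w[2]],4),"F",np.round(f,1))
manip.servo_line(W(p,(-.06,0,.042)),feed=.12);rd("down")
print(manip.servo_line(W(p,(.0,0,.042)),feed=.04,stop_force=2));rd("touch")
print(manip.servo_line(W(p,(.105,0,.042)),feed=.05,stop_force=14));rd("stop")
manip.wait(.2);rd("hold")
im=manip.get_image("side");cv2.imwrite("pics/s1.png",cv2.resize(im[150:330,150:390],(800,600)))
E
```

```text
down 7.22 reader [-0.0599 -0.0001  0.0423] F [-0.2 -0.2  0.2]
True
touch 8.16 reader [-0.0225  0.0002  0.0416] F [-2.2 -0.5  2.1]
True
stop 10.05 reader [ 0.0801 -0.0006  0.0412] F [-6.5 -3.2  4.9]
hold 10.25 reader [ 0.0796 -0.0006  0.0411] F [-6.8 -2.7  5.6]
```

```bash
python3 - <<'E'
from h import *
p=np.load("p.npy")
manip.servo_line(W(p,(.02,0,.042)),feed=.06)
manip.servo_line(W(p,(.02,0,.2)),feed=.15)
manip.wait(.4);print(manip.get_obs()["clock"],np.round(manip.get_obs()["wrist_force"],1))
manip.reach(W(p,(-.03,-.08,.22)),down(p[2]))
im=manip.get_image("wrist");cv2.imwrite("pics/w2.png",im)
c,s=np.cos(p[2]),np.sin(p[2])
g=cv2.inRange(cv2.cvtColor(im,cv2.COLOR_BGR2HSV),(50,120,80),(75,255,255));n,l,st,ce=cv2.connectedComponentsWithStats(g)
for i in range(1,n):
    if st[i,4]>150:
        w=at_z("wrist",ce[i],.052)-W(p,(0,0,0));print("green",ce[i],st[i,4],np.round([c*w[0]+s*w[1],-s*w[0]+c*w[1]],4))
for t,z in(("tab_face",.046),("read_button_top",.052)):
    for r in manip.place_of("wrist",t)[:2]:
        w=at_z("wrist",r["centre"],z)-W(p,(0,0,0));print(t,round(r["confidence"],2),np.round(r["centre"]),np.round([c*w[0]+s*w[1],-s*w[0]+c*w[1]],4))
E
```

```text
13.05 [0.1 0.4 0.6]
green [ 28.60502122 106.43104668] 2828 [0.0474 0.1623]
green [306.06451613 135.58064516] 744 [ 0.0162 -0.1404]
tab_face 0.87 [177.  92.] [0.0631 0.0028]
read_button_top 0.6 [312. 136.] [ 0.017  -0.1456]
```

View pics/w2.png

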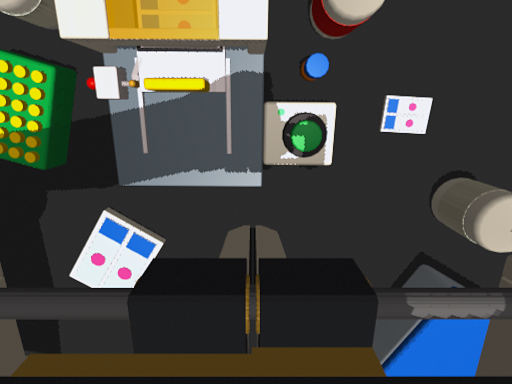

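The tab now sits at about x = 0.065 in the reader frame (177,85), with the holder under the amber window, so the stage is latched. The button is at (306,135), so I'll press it.

```bash
python3 - <<'E'
from h import *
p=np.load("p.npy");b=(.0175,-.142)
def rd(m):
    o=manip.get_obs();print(m,round(o["clock"],2),np.round(o["position"],4),"F",np.round(o["wrist_force"],1))
manip.servo_line(W(p,(*b,.15)),feed=.15)
manip.servo_line(W(p,(*b,.065)),feed=.1);rd("above")
print(manip.servo_line(W(p,(*b,.035)),feed=.02,stop_force=10));rd("pressed")
manip.wait(.15);rd("hold")
manip.servo_line(W(p,(*b,.2)),feed=.12);manip.wait(.4);rd("up")
manip.reach(W(p,(-.06,-.08,.24)),down(p[2]))
im=manip.get_image("wrist");cv2.imwrite("pics/w3.png",im)
E
```

```text
above 15.53 [ 0.6057 -0.2233  0.0655] F [-0.3  0.1  0.4]
True
pressed 16.48 [ 0.6055 -0.223   0.0464] F [-1.3  1.1  8.4]
hold 16.63 [ 0.6055 -0.223   0.0464] F [-1.5  1.9  8.9]
up 18.47 [ 0.6054 -0.223   0.1999] F [ 0.  -1.2  0.5]
```

View pics/w3.png

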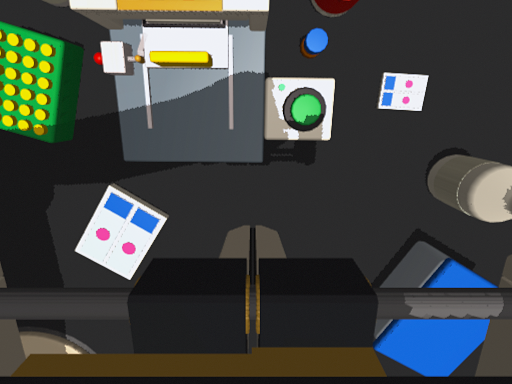

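The force reached 8.9 N with the tip at 46 mm, so the button was fully down. The picture shows it up again at (305,108) and the tab still latched at (180,58). I'll hand it in.

```bash
python3 -c "
from bench import manip
print(manip.finish_job())"
```

```text
the job is handed in; nothing more can be done
None
```

The stage is pushed in and latched with the holder under the amber window, the read button was pressed fully down and came up again, and the job is handed in; no verdict was returned.

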